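# Slide the saucepan to the small zone and hold its lid half open

## Task

Take the steel saucepan off the large heating zone of the hotplate: slide it sideways by its handle, without lifting or tipping it and with its lid shut, until it stands centred on the empty small zone. Then raise its hinged lid by the ball knob to half open, 45 degrees, and hold it there: the lid falls shut if let go, so finish while still holding it, with the saucepan flat on the small zone and the other things on the worktop undisturbed.

Things in the scene. Friction and masses are not known exactly. Their poses are not given: they have to be found in the camera images.
- pan_centre (a point): Point on the axis of a round steel saucepan, 40 mm above its underside. The pan is 124 mm across, its rim 75 mm above its underside; it stands loose on the hotplate (black-topped slab with a steel edge, 160 x 380 mm, top 30 mm above the worktop) and weighs about 0.75 kg with its lid. z is up; y runs from the axis outward along the bar handle; the handle points roughly to the robot's left.
- handle_grip (a point): Middle of the saucepan's straight wooden bar handle, 130 mm from the pan's axis along +y and 58 mm above the pan's underside, the place to grip. The bar is level, 18 mm wide, 16 mm high and 105 mm long (78 to 185 mm from the axis); below it 50 mm of free air to the hotplate. Axes as pan_centre.
- small_zone_mark (a point): Centre of the small heating zone, a thin grey ring 96 mm across printed on the hotplate's top (height 30 mm). The pan is to stand centred over it, covering it. It is 180 mm from the centre of the large zone, a grey ring 148 mm across on which the pan stands at first; either may be on the left. The marks are flat: nothing to slide over.
- lid_knob (a point): Centre of the wooden ball knob (28 mm across) on the saucepan's flat steel lid, 33 mm above the lid's plate on a 12 mm stem, on the side away from the handle: with the lid shut 44 mm from the pan's axis along the pan's -y and 114 mm above the pan's underside. The top of the lid round the stem is flat.
- lid_hinge (a point): Middle of the lid's hinge pin, on the rim on the handle's side: 68 mm from the pan's axis along the pan's +y and 80 mm above its underside. The pin lies along the pan's x. The knob's centre moves on a circle about it: with the lid shut it is 112 mm from the pin towards -y and 34 mm above it.
- pan_lid (a joint): Opening angle of the lid in rad: 0 shut, 0.785 half open (45 degrees), stop at 1.4. The knob's side rises and swings over towards the handle. The hinge is free, with no spring; the lid (0.13 kg) falls shut from any angle.
- tape_mid (a point): Bystander, to be left alone: roll of pale sticky tape lying flat, 104 mm across, 25 mm high; its middle.
- teaspoon_mid (a point): Bystander, to be left alone: steel teaspoon lying flat, 139 mm long; its middle.
- lemon_mid (a point): Bystander, to be left alone: yellow lemon, 77 x 51 x 52 mm; its middle.
- onion_mid (a point): Bystander, to be left alone: red onion, 67 mm across, 71 mm high; its middle.
- mug_mid (a point): Bystander, to be left alone: off-white mug, 78 mm across without its ear, 97 mm high; its middle.

How it is judged:
By the outcome, as a careful person would: the job done as asked, in the order asked, and still so for the second after the job is handed in, while the arm keeps its last pose, push and grip.
It also fails if it takes over 43 s, if anything falls off the work surface, if the arm or the gripper's body presses on something with over 40 N, if the wrist force passes 120 N, or if a joint passes its speed limit or range.

## Robot

A 7-joint arm with a two-finger parallel gripper is mounted at the origin on a cart in front of the work surface, level with it; the furniture and walls round the work are solid. World frame = base frame: x ahead of the robot, y to its left, z up, the work surface at z = 0. Lengths are in m, angles in rad, forces in N, time in s.
With the tool pointing down it reaches from about 0.425 to 0.925 m from the base axis. Payload 6.8 kg.
Tool frame: the origin (TCP) lies at the very end of the fingers, on their centre line; the grasp point (between the pads) lies 19 mm behind it; z points along the fingers, y is the line along which they close (so a half turn about z gives the same grasp; the last joint's range is limited). The gripper opens to 85 mm and grips with 20 to 120 N. Pads are 22 mm wide; open, the fingers measure 114 mm over their backs; the gripper's body (76 mm by 85 mm) begins 54 mm behind the grasp point. The pads swing forward as they close: fully open they stand 13 mm farther back than shut.
Start: joints at [-1.271, 0.477, 0.022, 1.555, -0.011, 1.109, -0.083], TCP at [0.268, 0.62, 0.231] pointing down, gripper open.
Joint ranges: [-2.96, 2.96], [-0.34, 2.1], [-1.41, 1.46], [0.24, 2.44], [-1.37, 4.51], [0.17, 1.92], [-2.96, 2.96]. Speed limits (rad/s): [2.39, 2.39, 3.14, 3.14, 3.14, 3.14, 3.14].

## Interface

Orientations are given as a rotation vector (axis times angle).
In Python, from bench import get_obs, viewer, r gives the robot as it stands. The module is installed in compiled form; this text tells all that it offers.
- The arm moves only by the tool play_rows, never from a script. Its argument "commands" is a list that holds one entry, the list of rows, each a list of 5 numbers: the gripper's target within -1 to 1 (shut at 1, half-way at 0, fully open at -1), then the shift along the tool's x, y, z scaled (see below), then the turn about the tool's z scaled (see below). A call has 1 to 12 rows; each row is the pose to reach, as a shift and turn from the pose commanded when the call began, along the tool's axes at that moment; what a row does not reach only later rows make up. The controller multiplies each number of a shift by 0.2 m and each number of a turn by pi/2 rad. A row lasts 1/12 s, in which the tool goes at most 41.7 mm and 7.16 degrees, less where a joint would pass 70% of its speed; a pose out of reach is approached as far as the arm can. A call with a number of a shift or a turn outside -1 to 1 is refused whole. A call with a gripper value outside its range is refused whole. The fingers move at their own pace and stop on an object; "grip_force" is the grip in N (left out, the last holds). Time passes only in rows, so rows that repeat a pose let the fingers close. It gives the time, the measured TCP pose, the force, the opening and the grip force at its end, in the units of the state.
- get_obs(): the state, without advancing time (a new reading comes with each control period).
- viewer.grab_frame(name): name is "scene" or "top" or "wrist"; returns a dict with "pixels" (420x560x3 uint8, red, green, blue), "fovy" (degrees; the focal length in pixels is half the picture's height over the tangent of half this angle, whatever the lens; pixels are square), "cx", "cy" (the principal point, pixels), "world_to_cam" (4x4, takes a point from world to camera coordinates); the wrist camera has in their place "hand_eye" (4x4, takes a point from camera to tool coordinates, whose origin is the TCP and whose axes are the flange's). Camera axes: x right, y up, looking along -z (the intrinsics and any distortion apply to the point x, -y, -z); pixel columns grow to the right and rows downward; lengths in m; the calibration is good to about 2 mm. A picture is of the moment at which its call begins: read the wrist's pose just before it. There is no depth.
- r.hand_in(): hands the job in; it is judged then, once.
Trained networks look in a picture, given as the dict that the camera call returned (one of the last four; its "shot" number tells which), for a name from the list of things; names that differ only in an ending like _2 or _b are one class to them, and where a whole thing is asked for, a point or a joint stands for the part that bears it (a point fixed in the world has none). Each returns a list of dicts, best first, with "score" (0 to 1); they miss things now and then, are a little off and sometimes report something else, mostly with a low value. They report only what shows in the picture. A call takes as long as a camera call.
- viewer.trace(picture, thing): "pixels" (420x560 bool, what is visible of it) and "rect" ([left, top, right, bottom] in pixels, round what is visible of it).
The state is a dict: "clock": time; "joints": joint angles; "qvel": joint speeds; "tau": joint torques, N m; "tcp_pos": TCP position; "orientation": TCP orientation; "contact_force": force on the tool from outside, world axes, zero at the start; "moment": the same for the moment, N m; "grip_width": finger opening in m; "gripper_force": force on a finger pad.
Only numpy, scipy, OpenCV 4.12 (cv2) and the standard library are available. Lean on these libraries where they do the work, as an engineer would, in place of code of your own. Each camera call takes 0.05 s, during which the arm holds its last target. There are 200 camera calls.

## Working session

There is one attempt and no reset: what is moved stays moved. The work goes in short steps, Python scripts to look and compute and a tool call to move; the robot and the scene stay as the last step left them, time stands still between calls to the robot, and variables do not carry over. Pictures are saved under pics/ and viewed, at most 11 in all, crops included, and the job is handed in when it is done.

Besides the shell and the picture viewer there is one more tool, called after ">>>" as name(argument=value, ...) on one line, values as JSON. play_rows: Moves the arm, as the interface text tells. Shifts and turns lie within -1 to 1; 1 stands for 0.2 m of shift or pi/2 rad of turn. Its arguments: {"type":"object","properties":{"commands":{"type":"array","items":{"type":"array","items":{"type":"array","items":{"type":"number","minimum":-1,"maximum":1}}}},"grip_force":{"type":"number"}},"required":["commands"]}

```bash
mkdir -p pics; cat > h.py <<'E'
import numpy as np,cv2
from scipy.spatial.transform import Rotation as R
from bench import get_obs,viewer,r
def K(d):
    f=d["pixels"].shape[0]/2/np.tan(np.radians(d["fovy"])/2); return f,d["cx"],d["cy"]
def w2c(d,obs=None):
    if "world_to_cam" in d: return np.array(d["world_to_cam"])
    T=np.eye(4);T[:3,:3]=R.from_rotvec(obs["orientation"]).as_matrix();T[:3,3]=obs["tcp_pos"]
    return np.linalg.inv(T@np.array(d["hand_eye"]))
def proj(d,P,obs=None):
    f,cx,cy=K(d);P=np.atleast_2d(P);c=(w2c(d,obs)@np.c_[P,np.ones(len(P))].T).T
    return np.c_[cx+f*c[:,0]/-c[:,2],cy-f*c[:,1]/-c[:,2]]
def back(d,uv,z,obs=None):
    f,cx,cy=K(d);uv=np.atleast_2d(uv);M=np.linalg.inv(w2c(d,obs))
    v=np.c_[(uv[:,0]-cx)/f,-(uv[:,1]-cy)/f,-np.ones(len(uv))]@M[:3,:3].T;o=M[:3,3]
    return o+v*((z-o[2])/v[:,2])[:,None]
def save(d,n): cv2.imwrite(f"pics/{n}.png",d["pixels"][:,:,::-1])
E
python3 - <<'E'
from h import *
o=get_obs();print({k:np.round(v,3) for k,v in o.items()})
ims=[]
for n in("scene","top"):
    d=viewer.grab_frame(n);save(d,n+"0");print(n,[k for k in d],d["fovy"],d["cx"],d["cy"],np.linalg.inv(d["world_to_cam"])[:3,3].round(3))
    for t in("pan_centre","handle_grip","small_zone_mark","lid_knob","tape_mid","teaspoon_mid","lemon_mid","onion_mid","mug_mid"):
        L=viewer.trace(d,t)
        for q in L[:2]:
            m=np.argwhere(q["pixels"]).mean(0)[::-1];print(t,round(q["score"],2),q["rect"],m.round(1),back(d,m,0.03)[0].round(3))
E
```

```text
{'clock': np.float64(0.0), 'joints': array([-1.271,  0.478,  0.022,  1.556, -0.011,  1.109, -0.083]), 'qvel': array([-0.   ,  0.   ,  0.001, -0.001, -0.001,  0.001, -0.   ]), 'tau': array([-1.0000e-03, -5.9646e+01,  1.6080e+00, -2.8121e+01,  1.2000e-02,
        9.0000e-03,  0.0000e+00]), 'tcp_pos': array([0.267, 0.619, 0.23 ]), 'orientation': array([-6.360e-01, -3.076e+00,  3.000e-03]), 'contact_force': array([-0.352, -0.805,  0.408]), 'moment': array([-0.013, -0.019,  0.011]), 'gripper_force': np.float64(0.0), 'grip_width': np.float64(0.086)}
scene ['pixels', 'fovy', 'cx', 'cy', 'world_to_cam', 'shot'] 49.225670543258445 287.92658101788453 207.35064515255698 [ 0.032 -0.88   1.009]
pan_centre 0.72 [250.6, 203.8, 304.6, 267.3] [281.1 240.9] [ 0.466 -0.004  0.03 ]
handle_grip 0.94 [250.7, 202.1, 303.9, 268.9] [280.5 240.4] [ 0.465 -0.001  0.03 ]
small_zone_mark 0.68 [242.7, 210.2, 271.2, 229.6] [254.8 219.5] [0.436 0.121 0.03 ]
lid_knob 0.58 [262.5, 216.1, 308.2, 252.2] [282.2 234.2] [0.482 0.02  0.03 ]
tape_mid 0.97 [209.7, 182.8, 238.5, 209.5] [225.5 194.1] [0.403 0.284 0.03 ]
teaspo
[... 628 characters left out ...]
.79 [242.6, 228.1, 276.8, 261.4] [257.1 244.8] [0.446 0.127 0.03 ]
lid_knob 0.62 [292.1, 221.2, 347.0, 264.2] [319.6 243.6] [ 0.451 -0.055  0.03 ]
tape_mid 0.72 [179.9, 238.2, 213.5, 275.0] [195.7 256.7] [0.411 0.306 0.03 ]
tape_mid 0.57 [292.5, 222.2, 342.0, 268.2] [319.6 243.7] [ 0.45  -0.055  0.03 ]
teaspoon_mid 0.63 [200.9, 195.3, 208.7, 241.9] [203.9 211.4] [0.544 0.285 0.03 ]
lemon_mid 0.86 [369.3, 250.8, 390.2, 272.6] [377.3 260.6] [ 0.402 -0.222  0.03 ]
onion_mid 0.64 [241.2, 224.8, 275.4, 263.8] [257.6 245.5] [0.444 0.126 0.03 ]
onion_mid 0.61 [366.8, 220.4, 386.8, 239.4] [377.7 228.1] [ 0.497 -0.225  0.03 ]
mug_mid 0.64 [211.8, 159.1, 247.7, 190.1] [227.3 173.7] [0.656 0.218 0.03 ]
```

```bash
python3 - <<'E'
import cv2
a=cv2.imread("pics/top0.png");a=a[120:320,150:416];cv2.imwrite("pics/top0c.png",cv2.resize(a,(798,600),interpolation=cv2.INTER_CUBIC))
E
```

```text
(no output)
```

View pics/top0c.png

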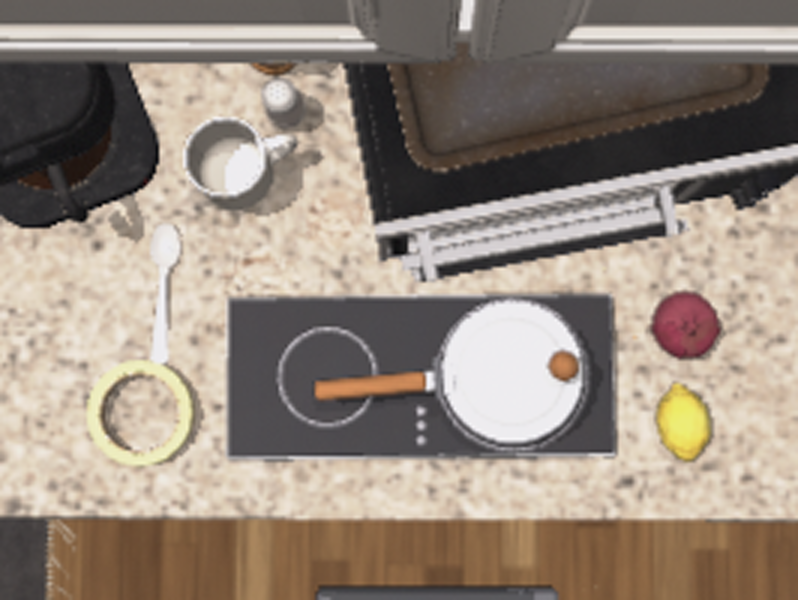

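View pics/scene0.png

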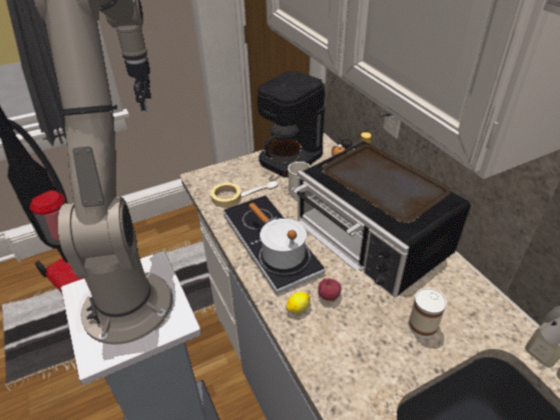

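The top view shows the pan on the right zone. In the crop, the lid is at about (513,370), the knob at (564,366), the handle runs from (425,381) to (316,390), and the small ring is at (327,377). The oven handle is close behind, at row 280.

```bash
python3 - <<'E'
from h import *
d=viewer.grab_frame("top")
c=lambda u,v:(u/3+150-.33,v/3+120-.33)
def b(n,uv,z): print(n,back(d,c(*uv),z)[0].round(4))
b("lid",(513,370),.108);b("knob",(564,366),.144);b("h0",(425,381),.096);b("h1",(316,390),.096);b("ring",(327,377),.03)
for q in((229,297),(613,297),(614,456),(229,457)): b("corner",q,.03)
for z in(.05,.12,.2): b("ovenh",(425,280),z);b("ovenh2",(675,230),z)
print(R.from_rotvec(get_obs()["orientation"]).as_matrix().round(3))
E
```

```text
lid [ 0.4489 -0.0532  0.108 ]
knob [ 0.4511 -0.0969  0.144 ]
h0 [0.4389 0.0278 0.096 ]
h1 [0.43   0.1292 0.096 ]
ring [0.4448 0.1226 0.03  ]
corner [0.5224 0.2192 0.03  ]
corner [ 0.5241 -0.1558  0.03  ]
corner [ 0.37   -0.1554  0.03  ]
corner [0.367  0.2167 0.03  ]
ovenh [0.5379 0.0278 0.05  ]
ovenh2 [ 0.5876 -0.2138  0.05  ]
ovenh [0.5309 0.0283 0.12  ]
ovenh2 [ 0.5783 -0.2023  0.12  ]
ovenh [0.5228 0.0289 0.2   ]
ovenh2 [ 0.5676 -0.1891  0.2   ]
[[-0.918  0.397  0.   ]
 [ 0.397  0.918 -0.   ]
 [-0.    -0.    -1.   ]]
```

>>> play_rows(commands=[[[-1,-0.2,-0.2,0,0.07],[-1,-0.4,-0.4,0,0.14],[-1,-0.6,-0.6,0,0.22],[-1,-0.75,-0.8,0,0.3],[-1,-0.93,-1,0,0.37],[-1,-0.93,-1,0,0.45],[-1,-0.93,-1,0,0.52],[-1,-0.93,-1,0,0.6],[-1,-0.93,-1,0,0.681],[-1,-0.93,-1,0,0.681]]], grip_force=60)

```text
clock: 1.88
tcp_pos: [0.3594, 0.3619, 0.2317]
orientation: [-2.122, -2.317, -0.001]
contact_force: [-1.1, -0.1, 0.9]
grip_width: 0.0851
gripper_force: 0.0
```

```bash
cat >> h.py <<'E'
def go(P,ang):
    o=get_obs();M=R.from_rotvec(o["orientation"]).as_matrix();s=M.T@(np.array(P)-o["tcp_pos"])/.2
    a=np.arctan2(M[1,1],M[0,1]);t=-(np.radians(ang)-a);t=(t+np.pi/2)%np.pi-np.pi/2
    print("t",o["clock"].round(2),"tcp",o["tcp_pos"].round(4),"yang",np.degrees(a).round(2),"SHIFT",s.round(3),"TURN",(t/np.pi*2).round(4),"q",o["joints"].round(2),"F",o["contact_force"].round(1),o["grip_width"].round(4))
E
python3 -c "
from h import *
go([.437,.0765,.23],5.3)"
```

```text
Traceback (most recent call last):
  File "h.py", line 21, in go
    print("t",o["clock"].round(2),"tcp",o["tcp_pos"].round(4),"yang",np.degrees(a).round(2),"SHIFT",s.round(3),"TURN",(t/np.pi*2).round(4),"q",o["joints"].round(2),"F",o["contact_force"].round(1),o["grip_width"].round(4))
              ^^^^^^^^^^^^^^^^
AttributeError: 'float' object has no attribute 'round'
```

```bash
sed -i 's/o\["clock"\].round(2)/round(float(o["clock"]),2)/; s/o\["grip_width"\].round(4)/round(float(o["grip_width"]),4)/' h.py
python3 -c "
from h import *
go([.437,.0765,.23],5.3)"
```

```text
t 1.88 tcp [0.3594 0.3619 0.2317] yang 5.03 SHIFT [-1.456  0.261  0.007] TURN -0.003 q [-1.15  0.2   0.28  1.96 -0.07  0.99 -0.75] F [-1.1 -0.1  0.9] 0.0851
```

>>> play_rows(commands=[[[-1,-0.2,0.05,0,0],[-1,-0.4,0.1,0,0],[-1,-0.6,0.15,0,0],[-1,-0.8,0.2,0,0],[-1,-0.95,0.26,0,0],[-1,-0.95,0.26,0,0],[-1,-0.95,0.26,0,0]]])

```text
clock: 2.47
tcp_pos: [0.4294, 0.1766, 0.2316]
orientation: [2.116, 2.322, 0.001]
contact_force: [-0.9, 0.1, 0.0]
grip_width: 0.0856
gripper_force: 0.0
```

```bash
python3 -c "
from h import *
go([.437,.0765,.23],5.3)
o=get_obs();d=viewer.grab_frame('wrist');save(d,'w1');print(d['hand_eye'],d['fovy'])
for n,z in (('lid_knob',.144),('small_zone_mark',.03)):
  for q in viewer.trace(d,n)[:1]: 
    m=np.argwhere(q['pixels']).mean(0)[::-1];print(n,q['score'],q['rect'],m,back(d,m,z,o))
"
```

```text
t 2.47 tcp [0.4294 0.1766 0.2316] yang 5.32 SHIFT [-0.502 -0.008  0.008] TURN 0.0002 q [-0.9   0.12  0.41  2.06 -0.06  0.97 -0.36] F [-0.9  0.1  0. ] 0.0856
[[ 6.03231892e-04  9.58880749e-01  2.83808642e-01  7.30770599e-02]
 [ 9.99999461e-01 -3.38659208e-04 -9.81287146e-04  2.36247534e-05]
 [-8.44822943e-04  2.83809081e-01 -9.58880437e-01 -1.43629783e-01]
 [ 0.00000000e+00  0.00000000e+00  0.00000000e+00  1.00000000e+00]] 71.27144209837152
lid_knob 0.67 [262.1, 343.0, 299.6, 352.8] [279.48987854 346.9757085 ] [[0.44018035 0.04474038 0.144     ]]
small_zone_mark 0.87 [255.2, 192.7, 332.3, 264.3] [292.16141236 227.11803279] [[0.44807568 0.12612949 0.03      ]]
```

View pics/w1.png

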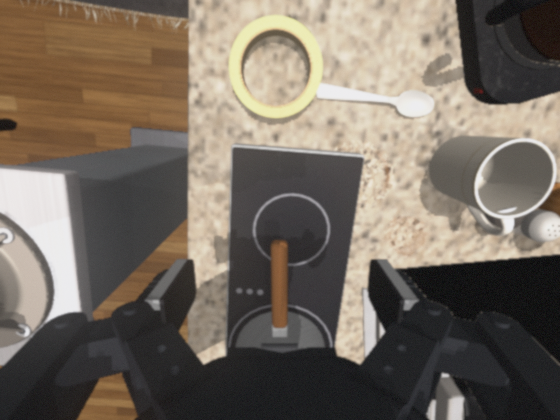

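The wrist view shows the ring centred at about (291.5,229). The handle runs from its tip at (280,241) to its root at (280,327), parallel to the tool x axis.

```bash
python3 -c "
from h import *
o=get_obs();d=viewer.grab_frame('wrist')
im=d['pixels'].astype(int)
hs=cv2.cvtColor(d['pixels'],cv2.COLOR_RGB2HSV)
m=((im[...,0]-im[...,2]>40)).astype(np.uint8);m[:,:262]=0;m[:,298:]=0;m[:238]=0;m[336:]=0
for r0 in (246,260,280,300,318,324):
  x=np.where(m[r0])[0];
  if len(x):print(r0,x.min(),x.max(),back(d,[(x.min()+x.max())/2,r0],.096,o)[0].round(4))
print(np.where(m.any(1))[0][[0,-1]])
g=im.min(2);q=np.zeros(g.shape,np.uint8);k=(g>85)
k[:180]=0;k[275:]=0;k[:,:248]=0;k[:,340:]=0
k&=(im.max(2)-im.min(2)<25)
ys,xs=np.nonzero(k);P=np.c_[xs,ys];B=back(d,P,.03,o)[:,:2]
c=B.mean(0)
for _ in range(10):
  s=abs(np.linalg.norm(B-np.array([.446,.124]) if _==0 else B-c,axis=1)-.048)<(.006 if _<3 else .003)
  A=np.c_[2*B[s],np.ones(s.sum())];x=np.linalg.lstsq(A,(B[s]**2).sum(1),rcond=None)[0];c=x[:2]
print('ring',c,np.sqrt(x[2]+c@c),s.sum())
t=viewer.grab_frame('top')
for q in viewer.trace(t,'pan_centre')[:1]:print(q['rect'])
"
```

```text
246 273 286 [0.4313 0.1309 0.096 ]
260 272 287 [0.4328 0.1151 0.096 ]
280 272 287 [0.435  0.0917 0.096 ]
300 272 287 [0.4374 0.0673 0.096 ]
318 273 286 [0.4396 0.0444 0.096 ]
324 273 286 [0.4404 0.0365 0.096 ]
[244 329]
ring [0.44712715 0.12149203] 0.04716396506841983 596
[258.0, 223.6, 343.5, 264.8]
```

```bash
python3 -c "
from h import *
go([.4363,.079,.069],5.5)"
```

```text
t 2.77 tcp [0.4281 0.1792 0.2312] yang 5.53 SHIFT [-0.503 -0.008  0.811] TURN 0.0003 q [-0.91  0.12  0.41  2.06 -0.06  0.97 -0.37] F [-1.6 -0.3 -0.2] 0.0852
```

>>> play_rows(commands=[[[-1,-0.2,0,0.05,0],[-1,-0.4,0,0.1,0],[-0.5,-0.5,-0.005,0.3,0],[-0.3,-0.5,-0.005,0.5,0],[-0.3,-0.5,-0.005,0.65,0],[-0.3,-0.5,-0.005,0.75,0],[-0.3,-0.5,-0.005,0.81,0],[-0.3,-0.5,-0.005,0.81,0],[-0.3,-0.5,-0.005,0.81,0]]])

```text
clock: 3.52
tcp_pos: [0.4366, 0.0787, 0.069]
orientation: [-2.114, -2.324, 0.002]
contact_force: [0.3, -0.5, 0.7]
grip_width: 0.0553
gripper_force: 0.0
```

```bash
python3 -c "
from h import *
go([.4368,.0785,.069],5.5)
o=get_obs();d=viewer.grab_frame('wrist');save(d,'w2')"
```

```text
t 3.52 tcp [0.4366 0.0787 0.069 ] yang 5.42 SHIFT [-0.001  0.001  0.   ] TURN -0.0009 q [-0.66  0.38  0.41  2.25 -0.28  0.57  0.05] F [ 0.3 -0.5  0.7] 0.0553
```

View pics/w2.png

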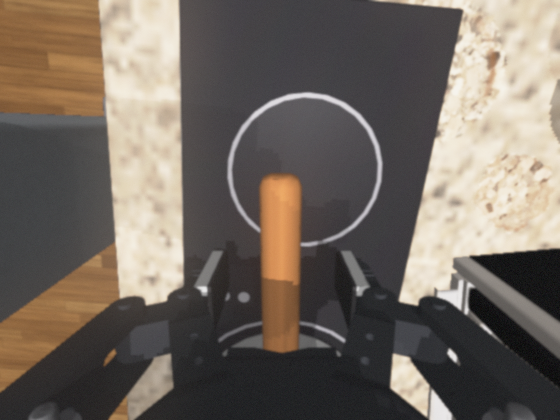

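The handle is centred between the pads (column 281), and the ring is at about (305,169). Closing the gripper.

>>> play_rows(commands=[[[0.3,0,0,0,0],[0.6,0,0,0,0],[1,0,0,0,0],[1,0,0,0,0],[1,0,0,0,0],[1,0,0,0,0]]], grip_force=60)

```text
clock: 4.07
tcp_pos: [0.4373, 0.0789, 0.07]
orientation: [-2.115, -2.322, -0.002]
contact_force: [-1.4, 1.4, 7.0]
grip_width: 0.0171
gripper_force: 61.0
```

```bash
cat >> h.py <<'E'
def ring(d,o,c0,z=.03,rad=.048):
    im=d["pixels"].astype(int);ys,xs=np.nonzero((im.min(2)>110)&(im.max(2)-im.min(2)<30))
    B=back(d,np.c_[xs,ys],z,o)[:,:2];c=np.array(c0)
    for w in(.008,.008,.006,.004,.003,.003,.003):
        s=abs(np.linalg.norm(B-c,axis=1)-rad)<w
        x=np.linalg.lstsq(np.c_[2*B[s],np.ones(s.sum())],(B[s]**2).sum(1),rcond=None)[0];c=x[:2]
    return c,np.sqrt(x[2]+c@c),s.sum()
E
python3 -c "
from h import *
go([.4368,.0785,.069],5.5)
o=get_obs();d=viewer.grab_frame('wrist');print(ring(d,o,[.446,.122]),back(d,[281,176],.094,o))"
```

```text
t 4.07 tcp [0.4373 0.0789 0.07  ] yang 5.34 SHIFT [-0.002 -0.003  0.005] TURN -0.0018 q [-0.66  0.37  0.41  2.25 -0.28  0.57  0.05] F [-1.4  1.4  7. ] 0.0171
(array([0.44699182, 0.12154976]), np.float64(0.04695710452816714), np.int64(2409)) [[0.43238583 0.13069584 0.094     ]]
```

The pad closure is pushing down on the handle with about 7 N. I'll raise the arm a little to relieve it.

>>> play_rows(commands=[[[1,0,0,-0.003,0],[1,0,0,-0.005,0],[1,0,0,-0.005,0]]])

```text
clock: 4.37
tcp_pos: [0.4368, 0.0786, 0.0703]
orientation: [-2.115, -2.323, -0.0]
contact_force: [0.2, 1.2, -2.3]
grip_width: 0.0165
gripper_force: 59.9
```

>>> play_rows(commands=[[[1,0.01,0.001,0.001,0],[1,0.03,0.002,0.001,0],[1,0.06,0.004,0.001,0],[1,0.1,0.007,0.001,0],[1,0.14,0.01,0.001,0],[1,0.18,0.013,0.001,0],[1,0.22,0.016,0.001,0],[1,0.26,0.02,0.001,0],[1,0.3,0.023,0.001,0],[1,0.33,0.025,0.001,0],[1,0.35,0.026,0.001,0],[1,0.35,0.026,0.001,0]]])

```text
clock: 5.37
tcp_pos: [0.4355, 0.1501, 0.0702]
orientation: [-2.113, -2.324, -0.001]
contact_force: [-1.2, 0.6, 4.2]
grip_width: 0.0165
gripper_force: 60.7
```

>>> play_rows(commands=[[[1,0.01,0.001,-0.002,0],[1,0.03,0.002,-0.002,0],[1,0.07,0.004,-0.002,0],[1,0.12,0.008,-0.002,0],[1,0.17,0.012,-0.002,0],[1,0.22,0.016,-0.002,0],[1,0.27,0.02,-0.002,0],[1,0.32,0.024,-0.002,0],[1,0.37,0.028,-0.002,0],[1,0.42,0.032,-0.002,0],[1,0.45,0.035,-0.002,0],[1,0.45,0.035,-0.002,0]]])

```text
clock: 6.37
tcp_pos: [0.4341, 0.2415, 0.0706]
orientation: [-2.112, -2.325, -0.003]
contact_force: [-0.6, 2.9, -1.1]
grip_width: 0.0168
gripper_force: 59.9
```

```bash
python3 -c "
from h import *
go([.4338,.253,.070],5.5)
d=viewer.grab_frame('top');a=d['pixels'][200:290,200:320,::-1];cv2.imwrite('pics/t2.png',cv2.resize(a,None,fx=6,fy=6,interpolation=cv2.INTER_CUBIC))
for q in viewer.trace(d,'pan_centre')[:1]:print(q['rect'])
d=viewer.grab_frame('scene');a=d['pixels'][150:290,190:350,::-1];cv2.imwrite('pics/s2.png',cv2.resize(a,None,fx=4.2,fy=4.2,interpolation=cv2.INTER_CUBIC))
"
```

```text
t 6.37 tcp [0.4341 0.2415 0.0706] yang 5.49 SHIFT [0.057 0.004 0.003] TURN -0.0002 q [-0.95  0.44  0.39  2.13 -0.29  0.62 -0.26] F [-0.6  2.9 -1.1] 0.0168
[221.3, 221.1, 284.1, 268.3]
```

View pics/t2.png

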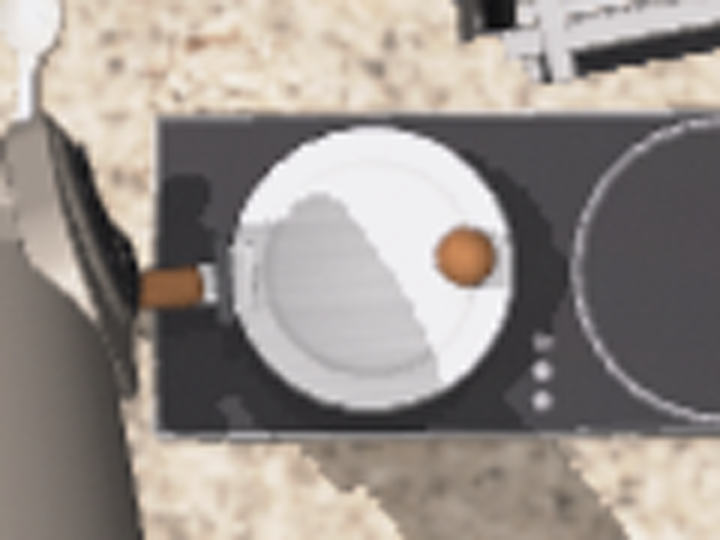

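View pics/s2.png

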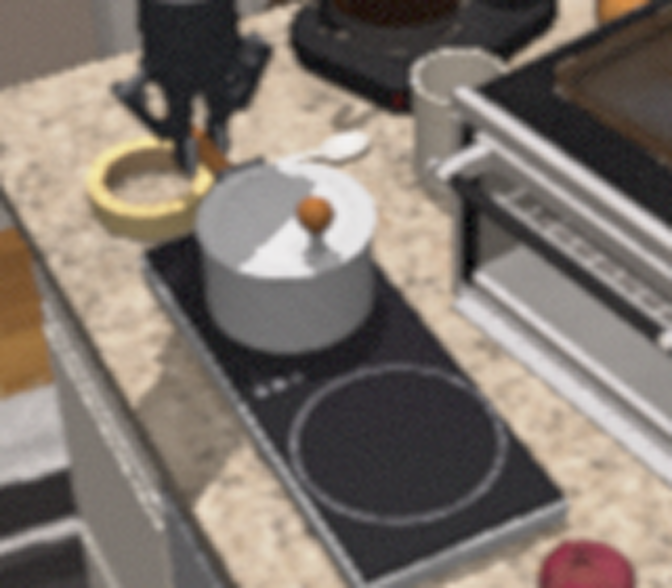

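The pan is nearly there, shut and flat. In the top crop the lid's centre is at about (372.5,268), and the scene view shows the small ring nearly covered.

```bash
python3 -c "
from h import *
d=viewer.grab_frame('top');s=viewer.grab_frame('scene')
for n,f in(('top',d),('scene',s)):
  e=dict(f);e['pixels']=cv2.imread(f'pics/{n}0.png')[:,:,::-1]
  print(n,'small0',ring(e,None,[.446,.122]),'large',ring(f,None,[.449,-.058],.03,.074))
print('pan top',back(d,[261.66,244.25],[.110])[0])
# lid outline in top: bright/grey pixels
for P in ([.447,.112],[.447,.114],[.447,.110],[.445,.112]):
  th=np.linspace(0,6.28,200);
  out=[]
  for f in(d,s):
    im=cv2.GaussianBlur(f['pixels'],(3,3),0).min(2).astype(float)
    uv=lambda r:proj(f,np.c_[P[0]+r*np.cos(th),P[1]+r*np.sin(th),0*th+.108])
    a=uv(.062).round(1);out+=[a.min(0),a.max(0)]
  print(P,out)
"
```

```text
top small0 (array([0.44558953, 0.1223319 ]), np.float64(0.047019743588705316), np.int64(122)) large (array([ 0.44816398, -0.05749686]), np.float64(0.07299339545618878), np.int64(210))
scene small0 (array([0.46529379, 0.07572391]), np.float64(0.04722170740533939), np.int64(66)) large (array([ 0.44554522, -0.06911133]), np.float64(0.07644940584765729), np.int64(8))
pan top [0.44461272 0.11006756 0.11      ]
[0.447, 0.112] [array([238.6, 221.1]), array([283.4, 265.9]), array([237.4, 188.6]), array([278.1, 214.7])]
[0.447, 0.114] [array([237.9, 221.1]), array([282.7, 265.9]), array([237.2, 188.2]), array([277.8, 214.4])]
[0.447, 0.11] [array([239.4, 221.1]), array([284.1, 265.9]), array([237.7, 188.9]), array([278.4, 215.1])]
[0.445, 0.112] [array([238.6, 221.8]), array([283.4, 266.6]), array([236.8, 188.7]), array([277.5, 215. ])]
```

>>> play_rows(commands=[[[1,0.01,0.001,0,0],[1,0.025,0.003,0,0],[1,0.045,0.006,0,0],[1,0.06,0.008,0,0],[1,0.065,0.008,0,0],[1,0.065,0.008,0,0],[1,0.065,0.008,0,0]]])

```text
clock: 7.2
tcp_pos: [0.4344, 0.2522, 0.0704]
orientation: [-2.115, -2.323, -0.0]
contact_force: [-2.0, -0.3, -3.5]
grip_width: 0.017
gripper_force: 59.7
```

```bash
python3 -c "
from h import *
go([.4338,.253,.070],5.5)
d=viewer.grab_frame('top');save(d,'t3');im=d['pixels'].astype(int)
# lid edges along radial rays, against dark plate
c=np.array([.4455,.122]);pts=[]
g=cv2.GaussianBlur(d['pixels'],(3,3),0).mean(2)
for t in np.radians(np.r_[-160:-20:4,20:60:4,-20:20:4]):   # world angle
  rr=np.arange(.05,.08,.0005);uv=proj(d,np.c_[c[0]+rr*np.cos(t),c[1]+rr*np.sin(t),0*rr+.110])
  v=cv2.remap(g.astype(np.float32),uv[:,0].astype(np.float32)[None],uv[:,1].astype(np.float32)[None],1)[0]
  k=np.argmin(np.diff(v)); 
  pts.append(c+rr[k]*np.array([np.cos(t),np.sin(t)]))
B=np.array(pts);s=np.ones(len(B),bool)
for _ in range(6):
  x=np.linalg.lstsq(np.c_[2*B[s],np.ones(s.sum())],(B[s]**2).sum(1),rcond=None)[0];cc=x[:2];R0=np.sqrt(x[2]+cc@cc)
  e=abs(np.linalg.norm(B-cc,axis=1)-R0);s=e<max(.0012,np.median(e)*2)
print(cc,R0,s.sum(),len(s))
a=d['pixels'][200:290,200:320,::-1];cv2.imwrite('pics/t3.png',cv2.resize(a,None,fx=6,fy=6,interpolation=cv2.INTER_CUBIC))
"
```

```text
t 7.2 tcp [0.4344 0.2522 0.0704] yang 5.37 SHIFT [ 0.004 -0.003  0.002] TURN -0.0015 q [-0.97  0.45  0.39  2.12 -0.29  0.63 -0.28] F [-2.  -0.3 -3.5] 0.017
[0.44486751 0.12105269] 0.06461071121361432 51 55
```

View pics/t3.png

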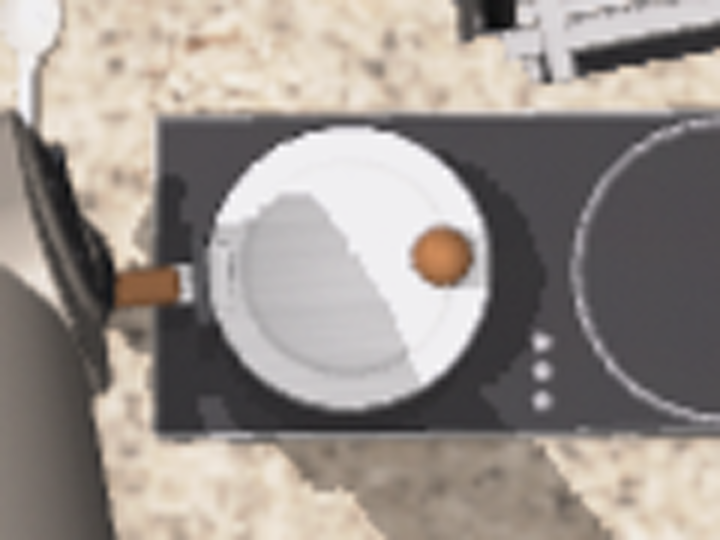

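>>> play_rows(commands=[[[1,0,0,0.002,0],[0.5,0,0,0.002,0],[0,0,0,0.002,0],[-0.3,0,0,0.002,0],[-0.3,0,0,0.002,0],[-0.3,0,0,0.002,0],[-0.3,0,0,-0.1,0],[-0.3,0,0,-0.25,0],[-0.3,0,0,-0.4,0],[-0.3,0,0,-0.6,0],[-0.3,0,0,-0.65,0],[-0.3,0,0,-0.65,0]]])

```text
clock: 8.25
tcp_pos: [0.4365, 0.2532, 0.2038]
orientation: [2.115, 2.322, 0.011]
contact_force: [0.4, 1.1, -0.2]
grip_width: 0.0557
gripper_force: 0.0
```

>>> play_rows(commands=[[[-0.3,-0.15,0,0,0],[-0.3,-0.3,0,0,0],[-0.3,-0.45,0,0,0],[-0.3,-0.6,0,0,0],[-0.3,-0.6,0,0,0],[-0.3,-0.6,0,0,0]]])

```text
clock: 8.75
tcp_pos: [0.4452, 0.1305, 0.1995]
orientation: [-2.119, -2.318, 0.002]
contact_force: [0.9, -0.7, 0.1]
grip_width: 0.0552
gripper_force: 0.0
```

```bash
python3 -c "
from h import *
go([.4501,.0782,.19],5.5)
o=get_obs();d=viewer.grab_frame('wrist');save(d,'w4')
t=viewer.grab_frame('top');s=viewer.grab_frame('scene')
for n,f,oo in(('w',d,o),('t',t,None),('s',s,None)):
  im=f['pixels'].astype(int);m=(im[...,0]-im[...,2]>45)
  p=proj(f,[.4501,.0782,.144],oo)[0];w=30 if n=='w' else 12;k=np.zeros_like(m);a,b=int(p[0]),int(p[1]);k[max(b-w,0):b+w,a-w:a+w]=1;m&=k
  q=np.argwhere(m).mean(0)[::-1];print(n,p.round(1),q.round(1),m.sum(),back(f,q,.144,oo)[0].round(4))
print(o['contact_force'])
"
```

```text
t 8.75 tcp [0.4452 0.1305 0.1995] yang 5.13 SHIFT [-0.263  0.001  0.048] TURN -0.0041 q [-0.92  0.18  0.56  2.1  -0.12  0.89 -0.2 ] F [ 0.9 -0.7  0.1] 0.0552
w [281.5 292.1] [282.1 297.9] 712 [0.451  0.0731 0.144 ]
t [272.9 241.7] [273.1 242.4] 58 [0.4482 0.0775 0.144 ]
s [263.  198.1] [263.  198.2] 39 [0.45   0.0777 0.144 ]
[ 0.85346172 -0.65380784  0.1277038 ]
```

View pics/w4.png

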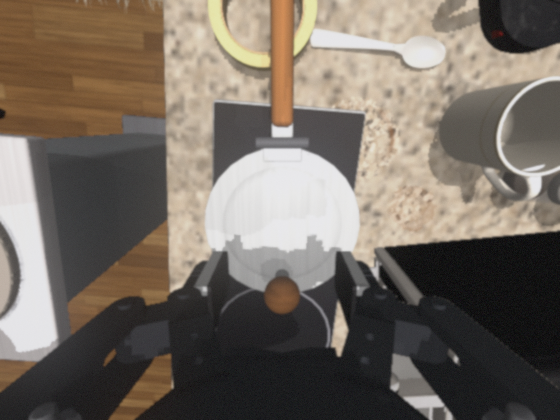

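The knob is at (282,296), centred between the fingers, and the lid is shut with its hinge at row 143. Moving over the knob and down.

>>> play_rows(commands=[[[-0.3,-0.1,0,0,0],[-0.3,-0.2,0,0,0],[-0.3,-0.27,0,0,0],[-0.3,-0.27,0,0.1,0],[-0.3,-0.27,0,0.2,0],[-0.3,-0.27,0,0.3,0],[-0.3,-0.27,0,0.36,0],[-0.3,-0.27,0,0.36,0],[-0.3,-0.27,0,0.36,0]]], grip_force=25)

```text
clock: 9.65
tcp_pos: [0.4504, 0.0792, 0.128]
orientation: [-2.113, -2.324, 0.003]
contact_force: [0.4, 0.4, -0.2]
grip_width: 0.0557
gripper_force: 0.0
```

```bash
python3 -c "
from h import *
go([.4501,.077,.125],5.4)
o=get_obs();d=viewer.grab_frame('wrist');save(d,'w5');print(proj(d,[[.4501,.077,.144],[.4501,.074,.144],[.4501,.08,.144]],o))"
```

```text
t 9.65 tcp [0.4504 0.0792 0.128 ] yang 5.43 SHIFT [-0.011 -0.002  0.015] TURN 0.0003 q [-0.78  0.29  0.56  2.18 -0.23  0.72  0.03] F [ 0.4  0.4 -0.2] 0.0557
[[279.99959097 282.82439845]
 [279.42936014 288.19272187]
 [280.57660697 277.39219746]]
```

View pics/w5.png

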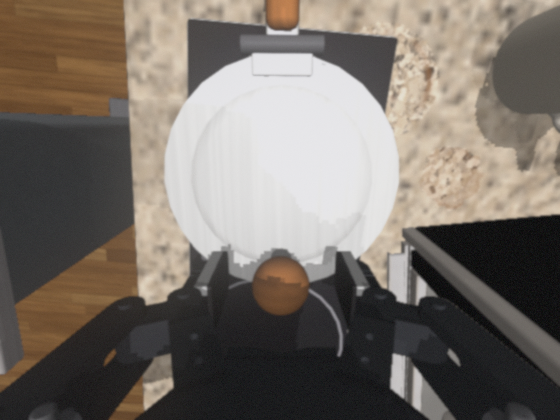

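The ball is at (280.5,285), between the pads and about 2–3 mm further in. Nudging and closing gently.

>>> play_rows(commands=[[[-0.3,-0.01,0,0.01,0],[0,-0.01,0,0.012,0],[0.3,-0.01,0,0.012,0],[0.5,-0.01,0,0.012,0],[1,-0.01,0,0.012,0],[1,-0.01,0,0.012,0],[1,-0.01,0,0.012,0]]], grip_force=25)

```text
clock: 10.28
tcp_pos: [0.4511, 0.0766, 0.1264]
orientation: [-2.115, -2.323, -0.001]
contact_force: [-2.2, -0.3, 4.7]
grip_width: 0.0262
gripper_force: 24.7
```

>>> play_rows(commands=[[[1,0.002,0,-0.006,0],[1,0.005,0,-0.018,0],[1,0.01,0,-0.033,0],[1,0.017,0,-0.048,0],[1,0.027,0,-0.072,0],[1,0.038,0,-0.095,0],[1,0.05,0,-0.117,0],[1,0.063,0,-0.139,0],[1,0.063,0,-0.139,0]]])

```text
clock: 11.03
tcp_pos: [0.4497, 0.0898, 0.1546]
orientation: [-2.114, -2.323, -0.001]
contact_force: [-0.4, -1.2, -0.8]
grip_width: 0.0262
gripper_force: 24.8
```

```bash
python3 -c "
from h import *
go([.4501,.077,.125],5.4)
d=viewer.grab_frame('scene');a=d['pixels'][130:250,190:350,::-1];cv2.imwrite('pics/s6.png',cv2.resize(a,None,fx=4.2,fy=4.2,interpolation=cv2.INTER_CUBIC))
"
```

```text
t 11.03 tcp [0.4497 0.0898 0.1546] yang 5.4 SHIFT [-0.064 -0.004  0.148] TURN -0.0 q [-0.83  0.24  0.57  2.16 -0.19  0.78 -0.04] F [-0.4 -1.2 -0.8] 0.0262
```

View pics/s6.png

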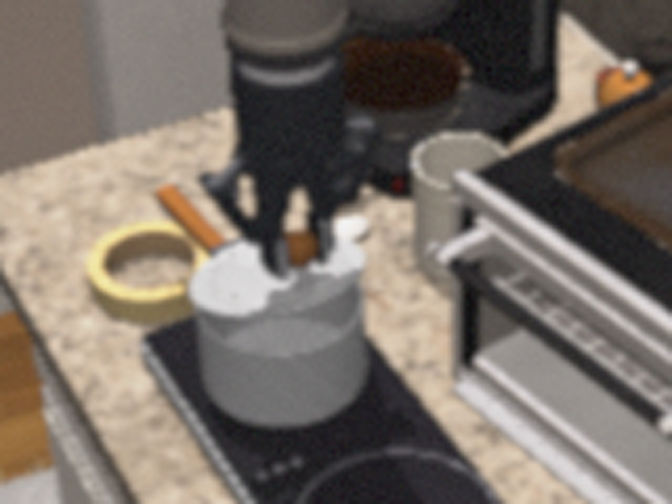

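The lid is opening about 15° and the pan hasn't moved. Continuing the arc.

>>> play_rows(commands=[[[1,0.006,0,-0.01,0],[1,0.017,0,-0.026,0],[1,0.029,0,-0.042,0],[1,0.045,0,-0.062,0],[1,0.061,0,-0.082,0],[1,0.079,0,-0.1,0],[1,0.097,0,-0.118,0],[1,0.116,0,-0.135,0],[1,0.136,0,-0.1515,0],[1,0.156,0,-0.166,0],[1,0.177,0,-0.181,0],[1,0.177,0,-0.181,0]]])

```text
clock: 12.08
tcp_pos: [0.4464, 0.1253, 0.1906]
orientation: [-2.114, -2.324, -0.0]
contact_force: [-1.7, -1.0, -0.2]
grip_width: 0.026
gripper_force: 24.8
```

>>> play_rows(commands=[[[1,0.015,0,-0.009,0],[1,0.03,0,-0.018,0],[1,0.044,0,-0.026,0],[1,0.044,0,-0.026,0],[1,0.044,0,-0.026,0]]])

```text
clock: 12.5
tcp_pos: [0.4455, 0.1332, 0.1953]
orientation: [-2.115, -2.323, 0.0]
contact_force: [-0.5, -1.1, 0.3]
grip_width: 0.0263
gripper_force: 24.8
```

```bash
python3 -c "
from h import *
go([.4501-.0053,.077+.0566,.1252+.0692],5.4)
d=viewer.grab_frame('scene');t=viewer.grab_frame('top')
a=cv2.resize(d['pixels'][130:250,190:350,::-1],(480,360),interpolation=cv2.INTER_CUBIC)
b=cv2.resize(t['pixels'][200:290,200:320,::-1],(480,360),interpolation=cv2.INTER_CUBIC)[:, :300]
cv2.imwrite('pics/f7.png',np.hstack([a,b]))
# knob in scene, assuming it lies on the arc: fit angle with pan at (.446,.122)
u=np.array([-.094,.9956])
for th in(40,45,50):
  A=np.radians(th+16.89);c=np.array([.446,.122])+u*(.068-.11705*np.cos(A));print(th,proj(d,[c[0],c[1],.11+.11705*np.sin(A)]).round(1))
im=d['pixels'].astype(int);m=(im[...,0]-im[...,2]>45);m[:150]=0;m[205:]=0;m[:,235:250]|=False;m[:,:245]=0;m[:,275:]=0
print(np.argwhere(m).mean(0)[::-1],m.sum())
"
```

```text
t 12.5 tcp [0.4455 0.1332 0.1953] yang 5.36 SHIFT [ 0.002 -0.003  0.004] TURN -0.0004 q [-0.93  0.18  0.57  2.11 -0.13  0.88 -0.19] F [-0.5 -1.1  0.3] 0.0263
40 [[253.6 172.5]]
45 [[252.  169.6]]
50 [[250.3 166.9]]
[253.26666667 170.        ] 45
```

View pics/f7.png

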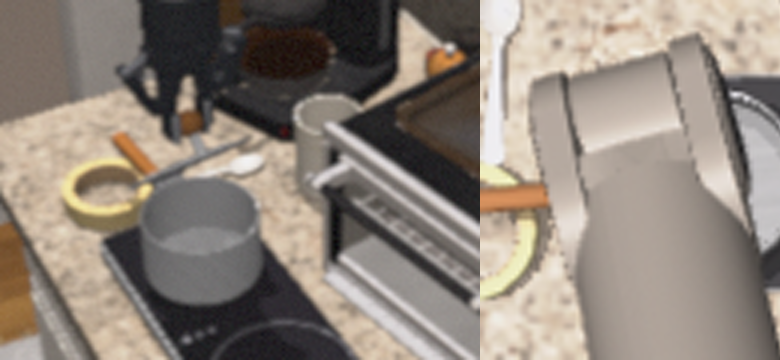

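The lid is at about 45° and held by the knob. The pan is flat on the small zone, contact forces are near zero and the bystanders haven't moved. Handing in.

```bash
python3 -c "
from h import *
print(r.hand_in())"
```

```text
the job is handed in; nothing more can be done
None
```

I slid the saucepan by its handle onto the small zone, lid shut and flat, centred to within about 2 mm by camera. I then raised the lid by its knob to about 45° and handed in at 12.5 s while still holding it; no verdict came back.

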